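Demagnetise a pocket watch

TASK

The larger of the two pocket watches in the job tray has become magnetised. Lay it dial up on the round rubber pad of the demagnetiser with its case wholly on the pad, let go of it, push the button fully down and let it come back up while the watch lies there, then put the watch back dial up in its own compartment of the tray. Set the watch down each time without dropping it, and leave the other watch, the loupe, the pliers and the cushion where they are.

Things in the scene. Friction and masses are not known exactly. Their poses are not given: they have to be found in the camera images.
- large_watch: The pocket watch to treat, steel, white dial. Case 56 mm dia, 16 mm thick, full dia from 4 to 12 mm above its back. Crown and wire bow (23 mm wide) stick out on one side to 50 mm from the centre. About 0.12 kg. Origin: centre of the case back (underside). z out of the dial; x towards the bow. Starts dial up in either tray compartment, within 18 mm of its middle, bow roughly away from the robot.
- small_watch: The other pocket watch, same make and materials: case 42 mm in diameter, 12 mm thick, bow out to 38 mm from the centre. Loose; origin and axes as for the large watch. It lies dial up in the tray's other compartment and must stay there.
- tray: Shallow wooden tray with grey felt floor, fixed, 127 mm (x) by 258 mm (y). Origin: centre of its underside, on the bench. Walls 6 mm thick, tops 12 mm above the bench; felt 5 mm above it. A middle wall at y = 0 makes two compartments 115 mm (x) by 120 mm (y), centred at y = +64 and -64 mm of its frame. One watch lies in each.
- demagnetiser: Grey steel box, fixed, 150 mm (x) by 230 mm (y), flat top 70 mm above the bench. Origin: centre of its underside. The rubber pad is on the +y half of the top, the button on the aluminium plate of the -y half, towards -x. It stands left or right of the robot's centre line, the tray on the other side.
- pad (a point): Centre of the top face of the demagnetiser's round black rubber pad, 90 mm in diameter and 3 mm thick; 73 mm above the bench. x and y are the demagnetiser's axes.
- button_top (a point): Centre of the top face of the black round push button, 30 mm in diameter, in a steel collar 46 mm in diameter and 12 mm high. At rest it stands 92 mm above the bench, 10 mm above its collar. It is 123 mm from the pad's centre. Moves with the button.
- button (a joint): Travel of the push button straight down, in m: 0 at rest (up), 0.006 fully down. A spring returns it: about 1.5 N starts it moving, 5 N holds it fully down.
- loupe: Bystander: black eye loupe standing on its wide end, 36 mm in diameter, 32 mm high; loose. Origin: centre of its underside.
- pliers: Bystander: small pliers with dark rubber handles, about 130 mm long, 10 mm high, lying flat; loose. Origin: near the pivot, on the bench; x towards the jaws.
- cushion: Bystander: round blue casing cushion, 76 mm in diameter, 21 mm high; loose. Origin: centre of its underside.
There are look-alikes about, which are no part of the job. Leave any brown or pink look-alike of the small_watch alone.

How it is judged:
By the outcome, as a careful person would: the job done as asked, in the order asked, and still so for the second after the job is handed in, with the robot touching nothing.
It also fails if it takes over 66 s, if anything falls off the work surface, if the arm or the gripper's body presses on something with over 40 N, if the wrist force passes 120 N, or if a joint passes its speed limit or range.

ROBOT

A 6-joint arm with a two-finger parallel gripper is mounted at the origin on the work surface. World frame = base frame: x ahead of the robot, y to its left, z up, the work surface at z = 0. Lengths are in m, angles in rad, forces in N, time in s.
With the tool pointing down it reaches from about 0.35 to 0.775 m from the base axis. Payload 5.5 kg.
Tool frame: the origin (TCP) lies midway between the tips of the shut fingers; the grasp point (between the pads) lies 19 mm behind it; z points along the fingers, y is the direction in which the jaws open and shut (so a half turn about z gives the same grasp; the last joint's range is limited). The gripper opens to 85 mm and grips with 20 to 120 N. Pads are 22 mm wide; open, the fingers measure 114 mm over their backs; the gripper's body (76 mm by 85 mm) begins 54 mm behind the grasp point. The pads swing forward as they close: fully open they stand 13 mm farther back than shut.
Start: joints at [1.05, 0.313, 0.046, 1.304, 0, 1.431], TCP at [0.214, 0.534, 0.194] pointing down, gripper open.
Joint ranges: [-2.76, 2.76], [-0.86, 1.69], [-1.03, 1.26], [-2.2, 2.34], [-1.47, 1.5], [-3.14, 3.14]. Speed limits (rad/s): [2.57, 2.57, 3.14, 3.14, 3.14, 3.14].

INTERFACE

Orientations are given as a unit quaternion [w, x, y, z].
In Python, from workcell import env gives the robot as it stands.
- The arm moves only by the shell command python3 -m creep 'ROWS' [OPENING] [FORCE]. ROWS is JSON, a list of rows, each a list of 6 numbers: the shift along the tool's x, y, z in m, then the turn, a rotation vector about the tool's x, y, z in degrees. A call has exactly 8 rows; each row is the pose to reach, as a shift and turn from the pose commanded when the call began, along the tool's axes at that moment; what a row does not reach only later rows make up. A row lasts 1/10 s, in which the tool goes at most 50 mm and 8.59 degrees, less where a joint would pass 70% of its speed; a pose out of reach is approached as far as the arm can. A call with a gripper value outside its range is refused whole. OPENING is the finger opening in m, from 0 to 0.0854, set as the call begins (- or left out, the last holds). The fingers move at their own pace and stop on an object; FORCE is the grip in N (left out, the last holds). Time passes only in rows, so rows that repeat a pose let the fingers close, or fill a call up. It gives the time, the measured TCP pose, the force and the opening at its end, in the units of the state.
- env.get_state(): the state, without advancing time (a new reading comes with each control period).
- env.read_camera(name): name is "scene" or "side" or "wrist"; returns (picture, depth): 384x512x3 uint8, blue, green, red; 384x512 float32, m along the optical axis (not along the pixel's ray), 0 where there is no reading.
- env.camera_params(name): a dict with "fx", "fy", "cx", "cy" (pixels), "position" and "orientation" of the camera in the world. Camera axes: x right, y up, looking along -z (the intrinsics and any distortion apply to the point x, -y, -z); pixel columns grow to the right and rows downward; lengths in m; the calibration is good to about 2 mm. A picture is of the moment at which its call begins: read the wrist's pose just before it. camera_params takes no time and is no camera call; for the wrist camera it gives the pose at the moment of the call.
- env.hand_in(): hands the job in, once; it reports no verdict.
The state is a dict: "clock": time; "joint_pos": joint angles; "qvel": joint speeds; "tau": joint torques, N m; "tcp_pos": TCP position; "orientation": TCP orientation; "wrist_force": force on the tool from outside, world axes, zero at the start; "ft_torque": the same for the moment, N m; "finger_gap": finger opening in m.
Only numpy, scipy, OpenCV 4.12 (cv2) and the standard library are available. Lean on these libraries where they do the work, as an engineer would, in place of code of your own. Each camera call takes 0.05 s, during which the arm holds its last target. There are 200 camera calls.

## Working session

There is one attempt and no reset: what is moved stays moved. The work goes in short steps, Python scripts to look and compute and a shell command to move; the robot and the scene stay as the last step left them, time stands still between calls to the robot, and variables do not carry over. Pictures are saved under pics/ and viewed, about 8 in all and at most 12, crops included, and the job is handed in when it is done.

```bash
ls; mkdir -p pics; cat > h.py <<'E'
import numpy as np, cv2
from scipy.spatial.transform import Rotation as R
from workcell import env
def rot(q): return R.from_quat([q[1],q[2],q[3],q[0]])
def snap(name,fn):
    p=env.camera_params(name); im,d=env.read_camera(name)
    cv2.imwrite('pics/'+fn+'.png',im); np.savez('pics/'+fn+'.npz',d=d,im=im,**{k:np.array(v) for k,v in p.items() if k in('fx','fy','cx','cy','position','orientation')})
    return im,d,p
def load(fn): return np.load('pics/'+fn+'.npz')
def ray(p,u,v):
    r=rot(p['orientation']).apply([(u-p['cx'])/p['fx'],-(v-p['cy'])/p['fy'],-1]); return np.array(p['position']),r
def at(p,u,v,z):
    o,r=ray(p,u,v); return o+r*(z-o[2])/r[2]
def dep(p,u,v,w=1):
    o,r=ray(p,u,v); d=p['d'][int(v)-w:int(v)+w+1,int(u)-w:int(u)+w+1]; d=d[d>0]; return o+r*(np.median(d) if len(d) else np.nan)
E
python3 - <<'E'
from h import *
print(env.get_state())
for n in('scene','side','wrist'):
    im,d,p=snap(n,n+'0'); print(n,p)
E
cd pics; python3 -c "
import cv2,numpy as np
cv2.imwrite('both.png',cv2.resize(np.vstack([cv2.imread('scene0.png'),cv2.imread('side0.png')]),None,fx=.78,fy=.78))"
```

```text
pics
{'clock': 0.0, 'joint_pos': array([ 1.05039601e+00,  3.13998570e-01,  4.49759066e-02,  1.30359846e+00,
       -4.00595652e-05,  1.43120818e+00]), 'qvel': array([ 6.82415894e-05,  1.48646995e-03,  5.76671894e-04,  1.16212796e-03,
       -1.02673216e-03, -3.44393558e-04]), 'tau': array([-7.47812119e-04, -4.80627322e+01,  2.98534244e+01,  1.91447436e-02,
       -1.25901861e-04,  3.86108681e-06]), 'tcp_pos': array([0.21343611, 0.533293  , 0.19280872]), 'orientation': array([-2.76702461e-04,  1.89257558e-01,  9.81927056e-01, -8.69660074e-04]), 'wrist_force': array([-0.78518746, -0.50538221,  0.30833569]), 'ft_torque': array([-0.02434999,  0.02359066, -0.04535323]), 'finger_gap': 0.08538394076662274}
scene {'fx': 488.4298693057289, 'fy': 488.4298693057289, 'cx': 254.58203189261323, 'cy': 192.22748646278248, 'position': array([ 1.29758457, -0.38581123,  0.85046832]), 'orientation': array([0.8031607 , 0.33621268, 0.18464851, 0.4558496 ])}
side {'fx': 354.77007889436527, 'fy': 354.77007889436527, 'cx': 251.24454164441823, 'cy': 189.3548427861639, 'position': array([ 0.50879581, -0.53860923,  0.71570224]), 'orientation': array([ 0.92649417,  0.35273772, -0.03881379, -0.12521242])}
wrist {'fx': 299.93460637508963, 'fy': 299.93460637508963, 'cx': 257.37745478400115, 'cy': 190.17911340943803, 'position': array([0.14574044, 0.55992451, 0.37357696]), 'orientation': array([ 0.81916171, -0.12016731, -0.08040286,  0.55503991])}
```

View pics/scene0.png

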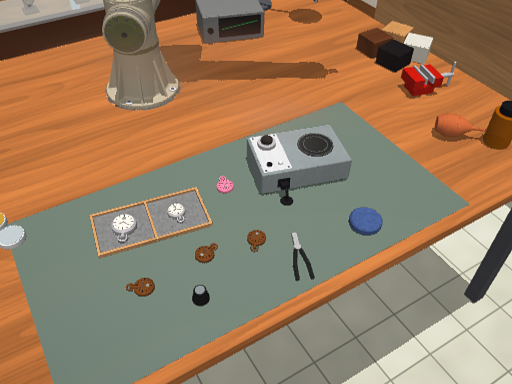

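View pics/side0.png

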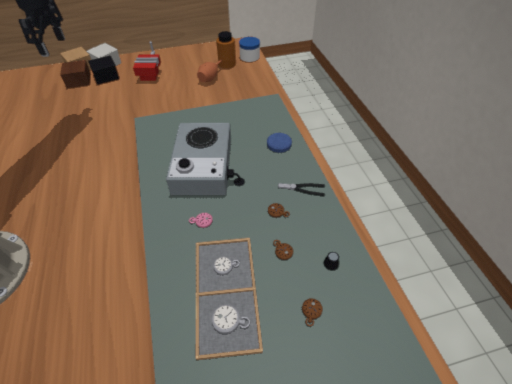

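The scene view shows the tray at left, with the large watch at (124,224) and the small one at (176,210). The demagnetiser is at (298,158), with its pad at (315,145) and button at (266,142). The side view shows the large watch at (226,319), the small one at (223,266), the pad at (202,137) and the button at (184,165). The brown and pink watches lie outside the tray and are look-alikes. The white-dial watch with the larger case fits the job. I'll confirm it in a crop.

```bash
python3 - <<'E'
import cv2,numpy as np
a=cv2.imread('pics/scene0.png');b=cv2.imread('pics/side0.png')
A=cv2.resize(a[180:260,85:215],None,fx=3,fy=3,interpolation=cv2.INTER_CUBIC)
B=cv2.resize(b[235:360,185:270],None,fx=4,fy=4,interpolation=cv2.INTER_CUBIC)
C=cv2.resize(a[120:200,240:370],None,fx=3,fy=3,interpolation=cv2.INTER_CUBIC)
o=np.zeros((500,740,3),np.uint8);o[:240,:390]=A;o[250:490,:390]=C;o[:500,395:735]=B
cv2.imwrite('pics/c1.png',o)
E
```

```text
(no output)
```

View pics/c1.png

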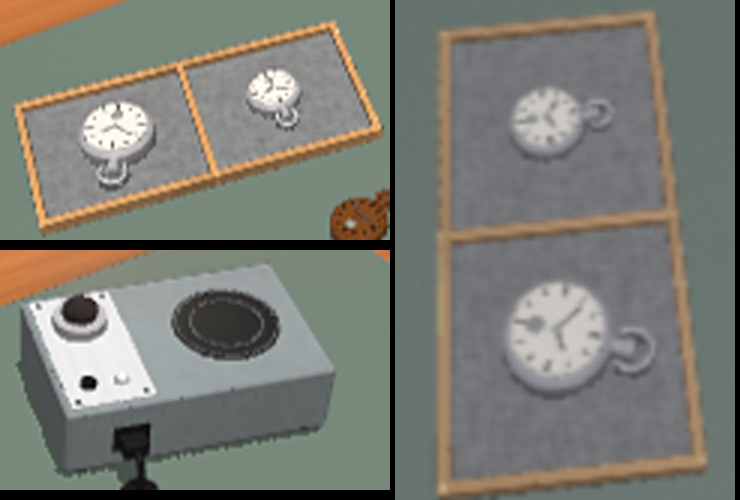

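The crop confirms it: the large watch is at scene (124,223) / side (225,318), in the compartment further from the demagnetiser, and the small one is at scene (176,209). Next I triangulate.

```bash
cat >> h.py <<'E'
def tri(p,a,q,b):
    o,r=ray(p,*a);s,t=ray(q,*b);k=np.linalg.lstsq(np.c_[r,-t],s-o,rcond=None)[0]
    x,y=o+k[0]*r,s+k[1]*t; return (x+y)/2,np.linalg.norm(x-y)
E
python3 - <<'E'
from h import *
np.set_printoptions(precision=4,suppress=True)
A,B=load('scene0'),load('side0')
for n,a,b in [('large dial',(124.3,222.7),(225.2,318)),('bow',(122.3,238.7),(244.5,322.5)),('small',(176.3,209.3),(222.5,265)),('pad',(315.3,144.7),(202,137)),('button',(267,139.7),(184,164)),
 ('t1',(196,188),(196.3,243)),('t2',(212.3,222.7),(249.3,238.3)),('t3',(99,256.7),(263,350.5)),('t4',(90,214.7),(196.3,357.5)),('loupe',(201,290),(333,258)),('cush',(366,220),(279,141))]:
    print(n,*tri(A,a,B,b),dep(A,*a),dep(B,*b))
E
```

```text
large dial [ 0.5193 -0.2528  0.0165] 0.0021936987101197907 [ 0.5225 -0.2525  0.0206] [ 0.5194 -0.2562  0.022 ]
bow [ 0.555  -0.2709  0.0098] 0.0008699914762078894 [ 0.5555 -0.2713  0.0101] [ 0.5545 -0.2725  0.0154]
small [ 0.5389 -0.1333  0.0139] 0.002209204365476207 [ 0.542  -0.1335  0.0182] [ 0.5389 -0.137   0.0182]
pad [0.5648 0.2427 0.0718] 0.0001267712589566006 [0.5639 0.2435 0.0709] [0.5648 0.2411 0.073 ]
button [0.5009 0.1384 0.0838] 0.0037161295066894216 [0.5068 0.1355 0.0912] [0.5015 0.1265 0.0925]
t1 [ 0.492  -0.0584  0.0087] 0.0010417345600453691 [ 0.4955 -0.0602  0.0119] [ 0.4918 -0.0555  0.0053]
t2 [ 0.6152 -0.0785  0.0097] 0.00172821437793823 [ 0.6081 -0.0747  0.0017] [ 0.6163 -0.0756  0.0038]
t3 [ 0.5758 -0.3312  0.008 ] 0.0008352444430785584 [ 0.5742 -0.3315  0.0059] [ 0.5763 -0.3289  0.0015]
t4 [ 0.4515 -0.3108  0.0126] 0.000644970563176473 [ 0.4383 -0.3093 -0.0002] [ 0.4514 -0.3103  0.0101]
loupe [ 0.7769 -0.1883  0.0275] 0.0046499872324449985 [ 0.7788 -0.1871  0.0321] [ 0.7748 -0.1938  0.0334]
cush [0.7899 0.2301 0.0133] 0.0008217065428398664 [0.7945 0.2244 0.0204] [0.7867 0.2219 0.0213]
```

```bash
cat >> h.py <<'E'
def go(x,y,z,yaw):
    "shift (mm, tool axes) and turn (deg rotvec, tool axes) to TCP x,y,z, tool down, jaw axis at yaw deg (mod 180)"
    s=env.get_state(); r=rot(s['orientation']); best=None
    for k in (0,180):
        c=np.radians(yaw+k); yv=np.array([np.cos(c),np.sin(c),0]); zv=np.array([0,0,-1.]); xv=np.cross(yv,zv)
        t=(r.inv()*R.from_matrix(np.c_[xv,yv,zv])).as_rotvec(degrees=True)
        if best is None or np.linalg.norm(t)<np.linalg.norm(best): best=t
    print('shift mm',np.round(1000*r.inv().apply(np.array([x,y,z])-s['tcp_pos']),1),'turn',np.round(best,2),'at',np.round(s['tcp_pos'],4),'t',s['clock'])
E
python3 - <<'E'
from h import *
go(.505,-.247,.16,63)
E
```

```text
shift mm [-560.7 -616.1   33.8] turn [-0.08 -0.01  5.18] at [0.2135 0.5334 0.193 ] t 0.15
```

```bash
python3 -m creep '[[-0.017,-0.018,0,0,0,0],[-0.045,-0.049,0,0,0,1],[-0.078,-0.086,0,0,0,2],[-0.11,-0.121,0,0,0,3],[-0.143,-0.157,0,0,0,4],[-0.176,-0.193,0,0,0,5],[-0.209,-0.23,0,0,0,5.2],[-0.242,-0.266,0,0,0,5.2]]' 0.072; python3 - <<'E'
from h import *
go(.505,-.247,.16,63)
E
```

```text
clock: 0.95
tcp_pos: [0.3395, 0.1951, 0.1937]
orientation: [0.0, 0.233, 0.972, 0.0]
wrist_force: [2.2, 0.0, -0.6]
finger_gap: 0.0723
shift mm [-348.1 -318.9   33.7] turn [0.02 0.02 0.01] at [0.3395 0.1951 0.1937] t 0.95
```

```bash
python3 -m creep '[[-0.036,-0.033,0,0,0,0],[-0.072,-0.066,0,0,0,0],[-0.108,-0.099,0,0,0,0],[-0.144,-0.132,0.004,0,0,0],[-0.18,-0.165,0.008,0,0,0],[-0.216,-0.198,0.013,0,0,0],[-0.25,-0.229,0.018,0,0,0],[-0.28,-0.256,0.024,0,0,0]]'; python3 -m creep '[[-0.305,-0.28,0.03,0,0,0],[-0.305,-0.28,0.03,0,0,0],[-0.305,-0.28,0.03,0,0,0],[-0.305,-0.28,0.03,0,0,0],[-0.305,-0.28,0.03,0,0,0],[-0.305,-0.28,0.03,0,0,0],[-0.305,-0.28,0.03,0,0,0],[-0.305,-0.28,0.03,0,0,0]]' >/dev/null --help; python3 - <<'E'
from h import *
go(.505,-.247,.16,63)
E
```

```text
clock: 1.75
tcp_pos: [0.4731, -0.1608, 0.1694]
orientation: [0.0, 0.234, 0.972, 0.0]
wrist_force: [0.7, 0.5, 0.2]
finger_gap: 0.072
shift mm [-67.7 -62.2   9.4] turn [ 0.01  0.02 -0.1 ] at [ 0.4731 -0.1608  0.1694] t 1.75invalid input: not JSON, or not a number
```

```bash
python3 -m creep '[[-0.028,-0.026,0.003,0,0,0],[-0.048,-0.044,0.006,0,0,0],[-0.06,-0.056,0.009,0,0,0],[-0.068,-0.062,0.009,0,0,0],[-0.068,-0.062,0.009,0,0,0],[-0.068,-0.062,0.009,0,0,0],[-0.068,-0.062,0.009,0,0,0],[-0.068,-0.062,0.009,0,0,0]]'; python3 - <<'E'
from h import *
snap('wrist','w1')
A=cv2.imread('pics/w1.png'); cv2.imwrite('pics/w1b.png',cv2.resize(A,(768,576)))
E
```

```text
clock: 2.55
tcp_pos: [0.505, -0.2434, 0.1611]
orientation: [0.0, 0.233, 0.972, 0.0]
wrist_force: [-1.4, -0.0, -1.1]
finger_gap: 0.0722
```

View pics/w1b.png

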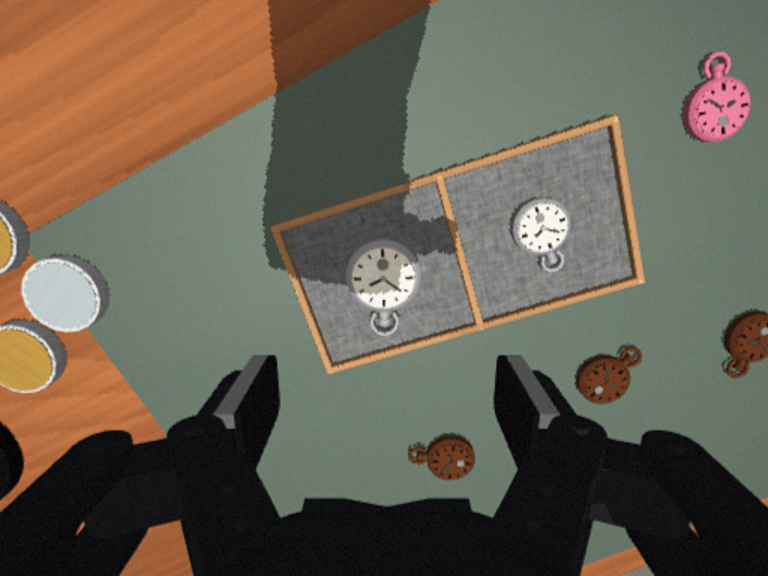

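The wrist view shows the large watch case centred at (384,274) of 768x576, with its bow at (385,322). The tray corners are at (274,228), (617,117), (642,281) and (331,372).

```bash
python3 - <<'E'
from h import *
np.set_printoptions(precision=4,suppress=True)
W=load('w1');A=load('scene0');B=load('side0')
for n,u,v,z in [('case',384,275,.016),('dial',383,276,.021),('bow',385,322,.013),('c1',274,228,.012),('c2',617,117,.012),('c3',642,281,.012),('c4',331,372,.012),('m1',440,177,.012),('m2',479,328,.012),('small',541,226,.015)]:
    print(n,at(W,u/1.5,v/1.5,z),dep(W,u/1.5,v/1.5))
print(tri(A,(124.3,222.7),W,(383/1.5,276/1.5)),tri(B,(225.2,318),W,(383/1.5,276/1.5)))
E
```

```text
case [ 0.5189 -0.2529  0.016 ] [ 0.5175 -0.2522  0.0218]
dial [ 0.518  -0.2533  0.021 ] [ 0.5177 -0.2531  0.0223]
bow [ 0.5539 -0.2699  0.013 ] [ 0.5516 -0.2687  0.0196]
c1 [ 0.4512 -0.3095  0.012 ] [ 0.4512 -0.3094  0.0121]
c2 [ 0.4919 -0.0593  0.012 ] [ 0.4919 -0.0596  0.0125]
c3 [ 0.6131 -0.08    0.012 ] [ 0.6126 -0.0804  0.013 ]
c4 [ 0.5731 -0.3289  0.012 ] [ 0.5728 -0.3286  0.0129]
m1 [ 0.4733 -0.1849  0.012 ] [ 0.4732 -0.185   0.0126]
m2 [ 0.5923 -0.2064  0.012 ] [ 0.5917 -0.2064  0.0132]
small [ 0.5379 -0.1341  0.015 ] [ 0.5368 -0.135   0.0186]
(array([ 0.5191, -0.2528,  0.0173]), np.float64(0.0019268671633087923)) (array([ 0.5194, -0.2539,  0.016 ]), np.float64(0.0003429211925081784))
```

```bash
python3 - <<'E'
from h import *
go(.519,-.253,.03,63.5)
E
```

```text
shift mm [-16.6  -2.1 131.1] turn [ 0.01  0.03 -0.45] at [ 0.5051 -0.2436  0.1611] t 2.6
```

```bash
python3 -m creep '[[-0.005,0,0.02,0,0,0],[-0.011,-0.001,0.05,0,0,0],[-0.0165,-0.002,0.08,0,0,-0.5],[-0.0165,-0.002,0.105,0,0,-0.5],[-0.0165,-0.002,0.122,0,0,-0.5],[-0.0165,-0.002,0.131,0,0,-0.5],[-0.0165,-0.002,0.131,0,0,-0.5],[-0.0165,-0.002,0.131,0,0,-0.5]]'; python3 - <<'E'
from h import *
go(.519,-.253,.005,63.5)
E
```

```text
clock: 3.4
tcp_pos: [0.5194, -0.2538, 0.0305]
orientation: [0.001, 0.229, 0.973, -0.0]
wrist_force: [-1.7, 0.5, 0.4]
finger_gap: 0.0716
shift mm [ 0.7  0.6 25.5] turn [-0.    0.06 -0.  ] at [ 0.5194 -0.2538  0.0305] t 3.4
```

```bash
python3 -m creep '[[0.0003,0,0.006,0,0,0],[0.0005,0.0005,0.012,0,0,0],[0.0005,0.0005,0.018,0,0,0],[0.0005,0.0005,0.022,0,0,0],[0.0005,0.0005,0.025,0,0,0],[0.0005,0.0005,0.025,0,0,0],[0.0005,0.0005,0.025,0,0,0],[0.0005,0.0005,0.025,0,0,0]]' && python3 -m creep '[[0,0,0,0,0,0],[0,0,0,0,0,0],[0,0,0,0,0,0],[0,0,0,0,0,0],[0,0,0,0,0,0],[0,0,0,0,0,0],[0,0,0,0,0,0],[0,0,0,0,0,0]]' 0.05 30
```

```text
clock: 4.2
tcp_pos: [0.5189, -0.2531, 0.0049]
orientation: [0.0, 0.229, 0.973, -0.0]
wrist_force: [0.6, 0.2, -0.6]
finger_gap: 0.0722
clock: 5.0
tcp_pos: [0.5187, -0.253, 0.0047]
orientation: [0.0, 0.229, 0.973, 0.0]
wrist_force: [0.5, -0.4, 0.6]
finger_gap: 0.05
```

```bash
python3 - <<'E'
from h import *
snap('wrist','w2'); A=cv2.imread('pics/w2.png')
B,_,p=snap('side','s2')
o=np.zeros((576,800,3),np.uint8)
o[:480,:500]=cv2.resize(A[100:340,130:380],None,fx=2,fy=2); o[:480,500:]=cv2.resize(B[250:370,185:260],None,fx=4,fy=4)
cv2.imwrite('pics/c2.png',o[:480])
E
```

```text
(no output)
```

View pics/c2.png

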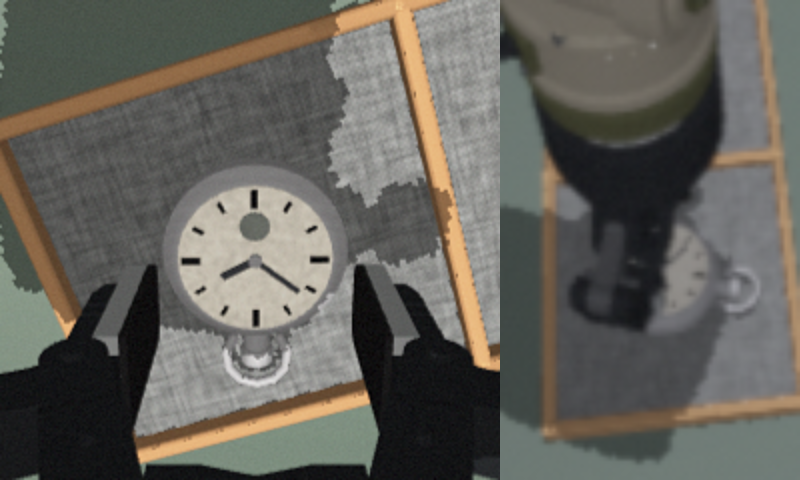

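```bash
python3 - <<'E'
from h import *
np.set_printoptions(precision=4,suppress=True)
W=load('w2')
for n,u,v in [('Lfing tip',150,272),('Lface',145,300),('Lgrey',125,300),('Rtip',362,275),('Rgrey',385,310),('dial',255,262),('rimL',168,250),('rimR',340,250),('rimT',254,175),('felt',100,180),('bow',257,378)]:
    print(n,dep(W,u/2+130,v/2+100,0),W['d'][int(v/2+100),int(u/2+130)])
S=load('s2')
for n,u,v in [('tipA',640,325),('tipB',590,310),('mid',610,250),('rim',700,320),('dial',690,260)]:
    print(n,dep(S,(u-500)/4+185,v/4+250,0))
s=env.get_state();print(s['tcp_pos'],s['joint_pos'],s['finger_gap'],W['position'])
print('tool axes',rot(s['orientation']).as_matrix())
E
```

```text
Lfing tip [ 0.4977 -0.2714  0.0539] 0.14370948
Lface [ 0.5001 -0.2723  0.0633] 0.13538766
Lgrey [ 0.4959 -0.2736  0.0692] 0.12885274
Rtip [ 0.5202 -0.2262  0.0556] 0.1421329
Rgrey [ 0.5211 -0.2245  0.0724] 0.1260493
dial [ 0.5189 -0.2539  0.0236] 0.17598689
rimL [ 0.5051 -0.2758  0.0208] 0.17793517
rimR [ 0.5284 -0.2302  0.0195] 0.17927681
rimT [ 0.4959 -0.2428  0.0201] 0.17199925
felt [ 0.4795 -0.2881  0.0065] 0.18664089
bow [ 0.5602 -0.2737  0.0144] 0.19786027
tipA [ 0.5048 -0.311   0.1076]
tipB [ 0.4868 -0.313   0.1429]
mid [ 0.4994 -0.2949  0.1522]
rim [ 0.5333 -0.2784  0.006 ]
dial [ 0.5348 -0.2533  0.0198]
[ 0.5187 -0.253   0.0047] [-0.593   0.4407 -0.2533  0.8768  0.0001 -0.1301] 0.049728738606582376 [ 0.4532 -0.2213  0.1853]
tool axes [[-0.8948  0.4465  0.    ]
 [ 0.4465  0.8948  0.0001]
 [ 0.      0.0001 -1.    ]]
```

```bash
python3 - <<'E'
from h import *
np.set_printoptions(precision=4,suppress=True)
def cloud(W):
    v,u=np.mgrid[0:384,0:512]; d=W['d']; c=np.stack([(u-W['cx'])/W['fx']*d,-(v-W['cy'])/W['fy']*d,-d],-1)
    P=rot(W['orientation']).apply(c.reshape(-1,3)).reshape(384,512,3)+W['position']; P[d==0]=np.nan; return P
for f,t,q in [('w1',[.505,-.2434,.1611],[0,.233,.972,0]),('w2',[.5187,-.253,.0047],[0,.229,.973,0])]:
    P=cloud(load(f)); T=rot(q).inv().apply((P-t).reshape(-1,3)).reshape(P.shape)
    for lo,hi in((-.1,-.02),(.02,.1)):
        m=(T[...,1]>lo)&(T[...,1]<hi)&(abs(T[...,0])<.02)&(T[...,2]<(-.02 if f=='w2' else .05)); z=T[m]
        print(f,len(z),'tip z (tool)',np.percentile(z[:,2],[50,98,99.8,100]),'x',np.percentile(z[:,0],[1,50,99]),'y',np.percentile(z[:,1],[1,50,99]))
W=load('side0');P=cloud(W);m=(abs(P[...,0]-.2134)<.08)&(abs(P[...,1]-.533)<.08)&(P[...,2]>.1)
z=P[m];print(len(z),np.nanpercentile(z[:,2],[0,1,5,50,100]))
v,u=np.where(m);k=np.argsort(z[:,2])[:8];print(u[k],v[k],z[k])
im=cv2.imread('pics/side0.png')[0:100,0:120];cv2.imwrite('pics/c3.png',cv2.resize(im,None,fx=5,fy=5))
E
```

```text
w1 15856 tip z (tool) [-0.1059 -0.0562 -0.0481 -0.0461] x [-0.0104  0.0112  0.0179] y [-0.0676 -0.0506 -0.0207]
w1 15365 tip z (tool) [-0.105  -0.0562 -0.0484 -0.046 ] x [-0.0103  0.0112  0.0178] y [0.0207 0.0496 0.0662]
w2 15523 tip z (tool) [-0.1056 -0.0527 -0.0437 -0.0413] x [-0.0106  0.0112  0.0179] y [-0.0623 -0.048  -0.0205]
w2 14879 tip z (tool) [-0.1043 -0.0525 -0.0437 -0.0399] x [-0.0107  0.011   0.0176] y [0.0204 0.047  0.0606]
1585 [0.2438 0.2475 0.2584 0.3252 0.3845]
[44 58 62 43 59 45 61 47] [56 40 40 56 40 56 40 56] [[0.1934 0.4898 0.2438]
 [0.2222 0.5768 0.2443]
 [0.2335 0.5733 0.2443]
 [0.1914 0.4886 0.2447]
 [0.2255 0.5743 0.245 ]
 [0.197  0.486  0.2451]
 [0.2313 0.5719 0.2453]
 [0.2025 0.4836 0.2455]]
```

View pics/c3.png

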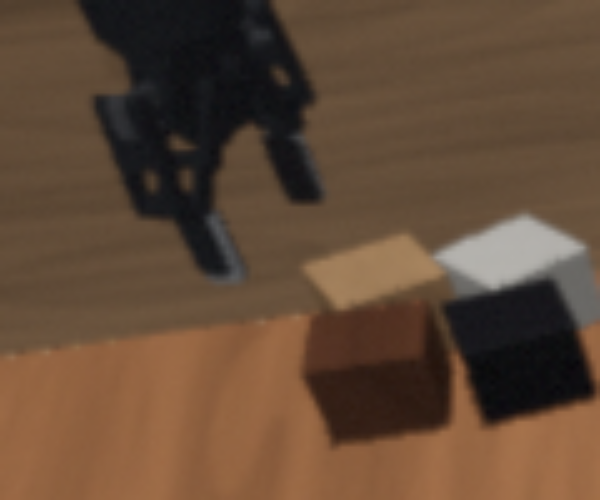

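Side and wrist depth agree that the real fingertips sit about 38 mm (shut) to 51 mm (open) behind the reported TCP. That doesn't match the description, so nothing has been touched yet. The watch is unmoved at (0.519,-0.2535). I'll correct for the offset and descend further.

```bash
python3 -m creep '[[0,0,0,0,0,0],[0,0,0,0,0,0],[0,0,0.003,0,0,0],[0,0,0.01,0,0,0],[0,0,0.017,0,0,0],[0,0,0.024,0,0,0],[0,0,0.03,0,0,0],[0,0,0.033,0,0,0]]' 0.072 30 && python3 -m creep '[[0,0,0.001,0,0,0],[0,0,0.003,0,0,0],[0,0,0.005,0,0,0],[0,0,0.006,0,0,0],[0,0,0.006,0,0,0],[0,0,0.006,0,0,0],[0,0,0.006,0,0,0],[0,0,0.006,0,0,0]]'
```

```text
clock: 5.9
tcp_pos: [0.5181, -0.2526, -0.0294]
orientation: [-0.001, 0.229, 0.973, 0.0]
wrist_force: [-0.5, -0.3, 0.5]
finger_gap: 0.0722
clock: 6.7
tcp_pos: [0.5188, -0.2531, -0.0342]
orientation: [0.0, 0.229, 0.973, -0.0]
wrist_force: [-0.1, 0.2, -0.1]
finger_gap: 0.0722
```

```bash
python3 -m creep '[[0,0,0,0,0,0],[0,0,0,0,0,0],[0,0,0,0,0,0],[0,0,0,0,0,0],[0,0,0,0,0,0],[0,0,0,0,0,0],[0,0,0,0,0,0],[0,0,0,0,0,0]]' 0.05 35; python3 - <<'E'
from h import *
snap('wrist','w3'); W=load('w3'); print(env.get_state()['joint_pos'])
for v,u in((131+100,128+130),(236,258)): print(dep(W,u,v))
E
```

```text
clock: 7.5
tcp_pos: [0.5187, -0.2531, -0.0338]
orientation: [0.0, 0.229, 0.973, -0.0]
wrist_force: [-2.8, 0.5, 5.4]
finger_gap: 0.054
[-5.92988057e-01  4.82878600e-01 -2.95310503e-01  7.92144366e-01
 -6.17628242e-05 -1.30140415e-01]
[ 0.50374826 -0.24616214  0.02290666]
[ 0.50615986 -0.24736033  0.02241424]
```

```bash
python3 -m creep '[[0,0,-0.002,0,0,0],[0,0,-0.005,0,0,0],[0,0,-0.01,0,0,0],[0,0,-0.015,0,0,0],[0,0,-0.02,0,0,0],[0,0,-0.02,0,0,0],[0,0,-0.02,0,0,0],[0,0,-0.02,0,0,0]]'; python3 - <<'E'
from h import *
snap('wrist','w4');A=cv2.imread('pics/w4.png')
cv2.imwrite('pics/c4.png',cv2.resize(A[100:340,120:400],None,fx=2.5,fy=2.5))
E
```

```text
clock: 8.35
tcp_pos: [0.5185, -0.2529, -0.0144]
orientation: [-0.0, 0.229, 0.973, 0.0]
wrist_force: [0.3, 1.0, -2.0]
finger_gap: 0.0538
```

View pics/c4.png

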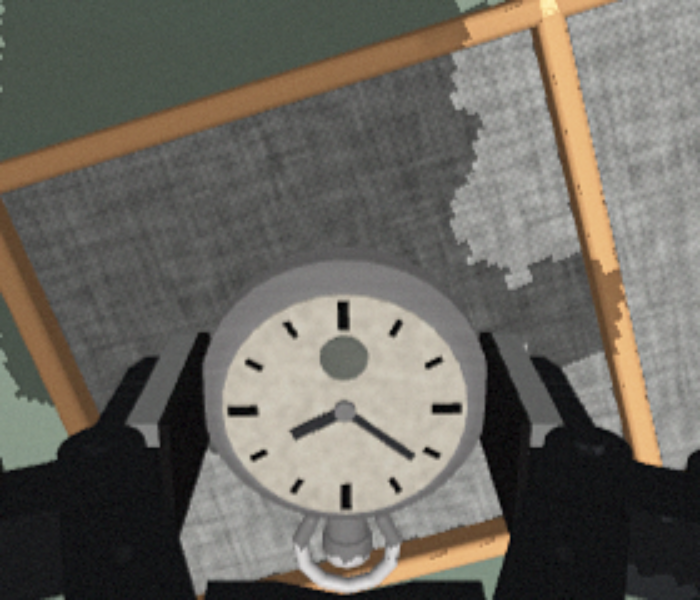

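The watch is lifted and held between the pads. The dial is centred at crop (344,412), with the bow below it. I'll check tilt and offset in the grip.

```bash
cat >> h.py <<'E'
def plane(W,u,v,ru,rv):
    V,U=np.mgrid[0:384,0:512]; d=W['d']; m=(((U-u)/ru)**2+((V-v)/rv)**2<1)&(d>0)
    c=np.c_[(U[m]-W['cx'])/W['fx']*d[m],-(V[m]-W['cy'])/W['fy']*d[m],-d[m]]
    P=rot(W['orientation']).apply(c)+W['position']; A=np.c_[P[:,:2]-P[:,:2].mean(0),np.ones(len(P))]
    k=np.linalg.lstsq(A,P[:,2],rcond=None)[0]; return P.mean(0),np.degrees(k[:2]),np.std(A@k-P[:,2])
E
python3 - <<'E'
from h import *
np.set_printoptions(precision=4,suppress=True)
W=load('w4');u,v=344/2.5+120,407/2.5+100
print(plane(W,u,v,40,34)); print(dep(W,u,v)); print(plane(load('w3'),257.7,236,38,32))
s=env.get_state(); r=rot(s['orientation'])
print('offset tool',r.inv().apply(at(W,344/2.5+120,404/2.5+100,.0415)-s['tcp_pos']),s['joint_pos'])
go(.565,.2427,.09,-75)
E
```

```text
(array([ 0.5184, -0.2536,  0.0415]), array([-0.0973, -0.0352]), np.float64(0.0005865658857064815))
[ 0.5177 -0.2532  0.0427]
(array([ 0.5065, -0.2476,  0.0218]), array([ 4.2292, -2.1662]), np.float64(0.0009826047527207657))
offset tool [ 0.0005 -0.0006 -0.0561] [-0.593   0.4612 -0.2751  0.835   0.0001 -0.1301]
shift mm [ 179.7  464.2 -104.4] turn [  0.02  -0.02 -41.52] at [ 0.5185 -0.2529 -0.0146] t 8.4
```

Held level: back ≈ TCP z + 0.039. I'll carry it at constant yaw.

```bash
python3 -m creep '[[0,0,-0.01,0,0,0],[0,0,-0.03,0,0,0],[0,0,-0.055,0,0,0],[0,0,-0.08,0,0,0],[0,0,-0.1,0,0,0],[0,0,-0.112,0,0,0],[0,0,-0.115,0,0,0],[0,0,-0.115,0,0,0]]'; python3 - <<'E'
from h import *
go(.565,.2425,.10,63.5)
E
```

```text
clock: 9.2
tcp_pos: [0.5187, -0.253, 0.1008]
orientation: [0.0, 0.229, 0.973, -0.0]
wrist_force: [-0.2, -0.8, -1.3]
finger_gap: 0.0539
shift mm [179.8 464.1   0.8] turn [ 0.    0.02 -0.02] at [ 0.5187 -0.253   0.1008] t 9.2
```

```bash
python3 -m creep '[[0.004,0.01,0,0,0,0],[0.012,0.03,0,0,0,0],[0.023,0.06,0,0,0,0],[0.036,0.093,0,0,0,0],[0.049,0.126,0,0,0,0],[0.062,0.16,0,0,0,0],[0.075,0.194,0,0,0,0],[0.088,0.227,0,0,0,0]]' && python3 -m creep '[[0.013,0.033,0,0,0,0],[0.026,0.067,0,0,0,0],[0.039,0.1,0,0,0,0],[0.052,0.134,0,0,0,0],[0.065,0.168,0,0,0,0],[0.076,0.197,0,0,0,0],[0.085,0.22,0,0,0,0],[0.09,0.233,0,0,0,0]]' && python3 -m creep '[[0.002,0.004,0,0,0,0],[0.002,0.004,0.004,0,0,0],[0.002,0.004,0.012,0,0,0],[0.002,0.004,0.022,0,0,0],[0.002,0.004,0.032,0,0,0],[0.002,0.004,0.04,0,0,0],[0.002,0.004,0.045,0,0,0],[0.002,0.004,0.045,0,0,0]]'; python3 - <<'E'
from h import *
snap('wrist','w5');A=cv2.imread('pics/w5.png'); cv2.imwrite('pics/c5.png',cv2.resize(A,(768,576)))
go(.565,.2425,.034,63.5)
E
```

```text
clock: 10.0
tcp_pos: [0.54, -0.0082, 0.0994]
orientation: [-0.001, 0.229, 0.973, 0.0]
wrist_force: [0.8, -0.1, -0.9]
finger_gap: 0.0536
clock: 10.8
tcp_pos: [0.5632, 0.2404, 0.0992]
orientation: [-0.001, 0.228, 0.974, -0.0]
wrist_force: [-0.2, 0.3, -1.7]
finger_gap: 0.054
clock: 11.6
tcp_pos: [0.5641, 0.2421, 0.0546]
orientation: [-0.001, 0.23, 0.973, -0.0]
wrist_force: [0.1, -0.2, -0.7]
finger_gap: 0.0542
shift mm [-0.4  0.4 21.2] turn [-0.03 -0.04 -0.03] at [0.5645 0.2423 0.0552] t 11.65
```

View pics/c5.png

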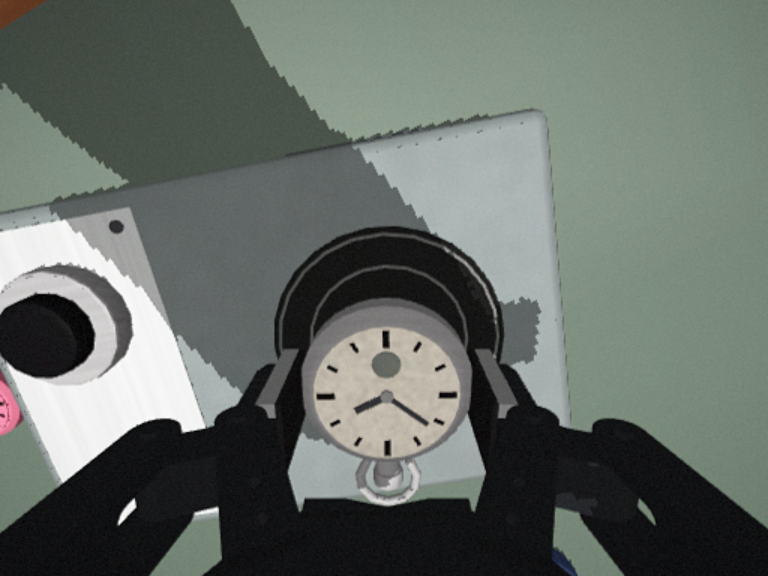

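The wrist view shows the watch held dial up above the pad. The pad rim is visible at left (275,325), right (503,325) and top (388,227). The button top is at (38,336).

```bash
python3 - <<'E'
from h import *
from scipy.optimize import least_squares
np.set_printoptions(precision=4,suppress=True)
W=load('w5')
pts=np.array([at(W,u/1.5,v/1.5,.073) for u,v in[(275,325),(503,325),(388,227),(300,268),(478,268)]])
print(pts); f=least_squares(lambda c:np.hypot(*(pts[:,:2]-c[:2]).T)-c[2],[.565,.243,.045]); print(f.x,f.fun)
for n,u,v in[('padblk',330,270),('padblk2',388,245),('box',250,200),('box2',530,150),('button',38,336),('collar',120,330),('dial',386,385)]: print(n,dep(W,u/1.5,v/1.5))
print(at(W,38/1.5,336/1.5,.092))
E
```

```text
[[0.5373 0.2067 0.073 ]
 [0.5766 0.2856 0.073 ]
 [0.5227 0.2627 0.073 ]
 [0.5218 0.2266 0.073 ]
 [0.5513 0.2859 0.073 ]]
[0.5629 0.2431 0.0445] [ 0.0001  0.0001  0.0002 -0.0002 -0.0002]
padblk [0.5274 0.2363 0.0734]
padblk2 [0.5284 0.2599 0.0741]
box [0.492  0.2223 0.0708]
box2 [0.521  0.3192 0.0703]
button [0.4999 0.1397 0.0923]
collar [0.5117 0.1564 0.0792]
dial [0.5611 0.2428 0.1103]
[0.4999 0.1394 0.092 ]
```

```bash
python3 -m creep '[[0.001,0,0.003,0,0,0],[0.0018,0,0.007,0,0,0],[0.0018,0,0.011,0,0,0],[0.0018,0,0.014,0,0,0],[0.0018,0,0.0165,0,0,0],[0.0018,0,0.018,0,0,0],[0.0018,0,0.0185,0,0,0],[0.0018,0,0.0185,0,0,0]]' && python3 -m creep '[[0,0,0.0005,0,0,0],[0,0,0.001,0,0,0],[0,0,0.0015,0,0,0],[0,0,0.002,0,0,0],[0,0,0.002,0,0,0],[0,0,0.002,0,0,0],[0,0,0.002,0,0,0],[0,0,0.002,0,0,0]]'
```

```text
clock: 12.45
tcp_pos: [0.5632, 0.2434, 0.0372]
orientation: [0.0, 0.229, 0.973, 0.0]
wrist_force: [0.7, -0.2, 0.1]
finger_gap: 0.0542
clock: 13.25
tcp_pos: [0.5632, 0.2434, 0.0352]
orientation: [0.0, 0.229, 0.973, 0.0]
wrist_force: [0.3, -0.0, -1.3]
finger_gap: 0.0541
```

```bash
python3 -m creep '[[0,0,0.0003,0,0,0],[0,0,0.0006,0,0,0],[0,0,0.0009,0,0,0],[0,0,0.001,0,0,0],[0,0,0.001,0,0,0],[0,0,0.001,0,0,0],[0,0,0.001,0,0,0],[0,0,0.001,0,0,0]]'
```

```text
clock: 14.05
tcp_pos: [0.5632, 0.2433, 0.0343]
orientation: [0.0, 0.229, 0.973, 0.0]
wrist_force: [-0.4, -0.6, 0.6]
finger_gap: 0.054
```

```bash
python3 -m creep '[[0,0,0.0003,0,0,0],[0,0,0.0006,0,0,0],[0,0,0.0007,0,0,0],[0,0,0.0007,0,0,0],[0,0,0.0007,0,0,0],[0,0,0.0007,0,0,0],[0,0,0.0007,0,0,0],[0,0,0.0007,0,0,0]]'
```

```text
clock: 14.85
tcp_pos: [0.5632, 0.2434, 0.0343]
orientation: [0.0, 0.229, 0.973, 0.0]
wrist_force: [-2.1, -1.3, 5.1]
finger_gap: 0.0543
```

In contact at 5 N, at the expected height. Releasing and retreating.

```bash
python3 -m creep '[[0,0,0,0,0,0],[0,0,0,0,0,0],[0,0,0,0,0,0],[0,0,0,0,0,0],[0,0,-0.005,0,0,0],[0,0,-0.015,0,0,0],[0,0,-0.03,0,0,0],[0,0,-0.05,0,0,0]]' 0.07 && python3 -m creep '[[0,0,-0.02,0,0,0],[0,0,-0.03,0,0,0],[0,0,-0.03,0,0,0],[0,0,-0.03,0,0,0],[0,0,-0.03,0,0,0],[0,0,-0.03,0,0,0],[0,0,-0.03,0,0,0],[0,0,-0.03,0,0,0]]' 0.0 ; python3 - <<'E'
from h import *
np.set_printoptions(precision=4,suppress=True)
snap('wrist','w6');A=cv2.imread('pics/w6.png'); cv2.imwrite('pics/c6.png',cv2.resize(A,(768,576)))
go(.5,.1394,.114,63.5)
E
```

```text
clock: 15.65
tcp_pos: [0.5627, 0.2432, 0.0841]
orientation: [-0.0, 0.229, 0.973, -0.0]
wrist_force: [-0.4, -0.8, -0.7]
finger_gap: 0.07
clock: 16.45
tcp_pos: [0.5629, 0.2433, 0.113]
orientation: [-0.0, 0.229, 0.973, -0.0]
wrist_force: [0.0, 1.1, 0.3]
finger_gap: -0.0001
shift mm [  10.  -121.1   -0.8] turn [-0.02 -0.03 -0.02] at [0.563  0.2433 0.1131] t 16.5
```

View pics/c6.png

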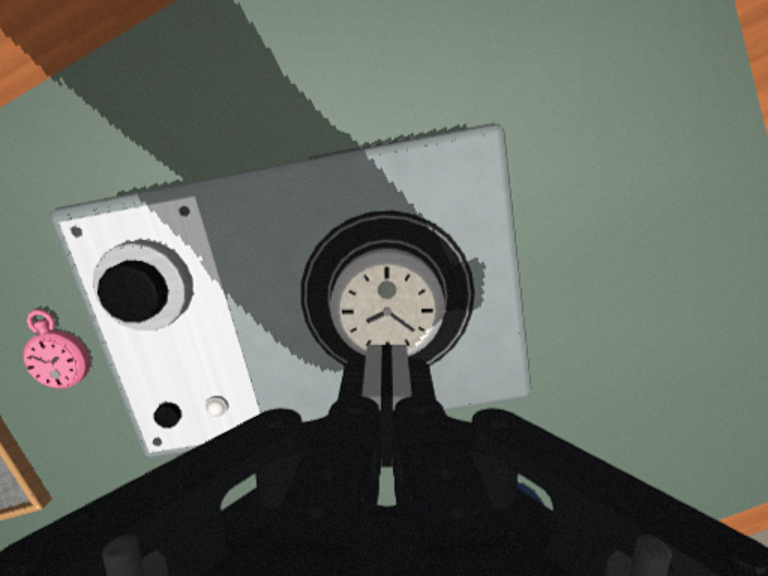

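The watch lies dial up and concentric on the pad. The button top is at (132,292).

```bash
python3 - <<'E'
from h import *
np.set_printoptions(precision=4,suppress=True)
W=load('w6'); b=at(W,132/1.5,292/1.5,.092); print(b,dep(W,132/1.5,292/1.5),dep(W,388/1.5,300/1.5))
go(b[0],b[1],.064,63.5)
E
```

```text
[0.5011 0.1398 0.092 ] [0.5011 0.1404 0.0929] [0.5589 0.2454 0.0899]
shift mm [   9.1 -120.2   49.2] turn [-0.02 -0.03 -0.02] at [0.563  0.2433 0.1131] t 16.5
```

```bash
python3 -m creep '[[0.001,-0.015,0,0,0,0],[0.003,-0.045,0,0,0,0],[0.006,-0.08,0,0,0,0],[0.009,-0.108,0,0,0,0],[0.009,-0.12,0.01,0,0,0],[0.009,-0.12,0.03,0,0,0],[0.009,-0.12,0.045,0,0,0],[0.009,-0.12,0.049,0,0,0]]' && python3 -m creep '[[0,0,0.002,0,0,0],[0,0,0.004,0,0,0],[0,0,0.006,0,0,0],[0,0,0.008,0,0,0],[0,0,0.01,0,0,0],[0,0,0.012,0,0,0],[0,0,0.012,0,0,0],[0,0,0.012,0,0,0]]'
```

```text
clock: 17.3
tcp_pos: [0.5002, 0.1396, 0.063]
orientation: [-0.001, 0.23, 0.973, -0.0]
wrist_force: [-0.4, 0.4, -1.0]
finger_gap: 0.0002
clock: 18.1
tcp_pos: [0.5018, 0.1401, 0.0528]
orientation: [0.0, 0.229, 0.973, 0.0]
wrist_force: [-0.4, 1.0, 1.8]
finger_gap: -0.0001
```

```bash
python3 -m creep '[[0,0,0.001,0,0,0],[0,0,0.002,0,0,0],[0,0,0.003,0,0,0],[0,0,0.004,0,0,0],[0,0,0.0045,0,0,0],[0,0,0.005,0,0,0],[0,0,0.005,0,0,0],[0,0,0.005,0,0,0]]' && python3 -m creep '[[0,0,0.0005,0,0,0],[0,0,0.001,0,0,0],[0,0,0.001,0,0,0],[0,0,0.001,0,0,0],[0,0,0.001,0,0,0],[0,0,0.001,0,0,0],[0,0,0.001,0,0,0],[0,0,0.001,0,0,0]]'
```

```text
clock: 18.9
tcp_pos: [0.5019, 0.1401, 0.0484]
orientation: [0.0, 0.229, 0.973, 0.0]
wrist_force: [-0.8, 0.8, 9.6]
finger_gap: 0.0002
clock: 19.7
tcp_pos: [0.5019, 0.1401, 0.0483]
orientation: [0.001, 0.229, 0.973, 0.0]
wrist_force: [-4.3, -0.5, 15.6]
finger_gap: -0.0003
```

The hard stop is reached at 15.6 N, with the TCP no longer descending, so the button is fully down. I release it and check that it comes up.

```bash
python3 -m creep '[[0,0,-0.003,0,0,0],[0,0,-0.008,0,0,0],[0,0,-0.016,0,0,0],[0,0,-0.03,0,0,0],[0,0,-0.045,0,0,0],[0,0,-0.055,0,0,0],[0,0,-0.06,0,0,0],[0,0,-0.06,0,0,0]]' && python3 -m creep '[[0,0.01,0,0,0,0],[-0.002,0.035,0,0,0,0],[-0.004,0.07,0,0,0,0],[-0.007,0.1,0,0,0,0],[-0.008,0.117,0,0,0,0],[-0.009,0.12,0,0,0,0],[-0.009,0.12,0,0,0,0],[-0.009,0.12,0,0,0,0]]' 0.072; python3 - <<'E'
from h import *
np.set_printoptions(precision=4,suppress=True)
snap('wrist','w7'); W=load('w7');A=cv2.imread('pics/w7.png'); B,_,_=snap('scene','s7')
cv2.imwrite('pics/c7.png',cv2.resize(A,(768,576)))
print(dep(W,88,194.7,2),plane(W,258,205,30,20))
go(.563,.2433,.05,63.5)
E
```

```text
clock: 20.5
tcp_pos: [0.5018, 0.14, 0.107]
orientation: [0.0, 0.229, 0.973, 0.0]
wrist_force: [1.1, 0.1, -0.2]
finger_gap: 0.0002
clock: 21.3
tcp_pos: [0.5623, 0.2428, 0.1059]
orientation: [-0.001, 0.229, 0.973, -0.0]
wrist_force: [-0.8, 0.5, 0.6]
finger_gap: 0.0722
[0.5005 0.1445 0.0927] (array([0.5593, 0.244 , 0.0903]), array([ 0.0319, -0.0075]), np.float64(0.0006550602368262142))
shift mm [-0.   0.9 56.4] turn [-0.03 -0.03 -0.07] at [0.5626 0.2426 0.1064] t 21.4
```

View pics/c7.png

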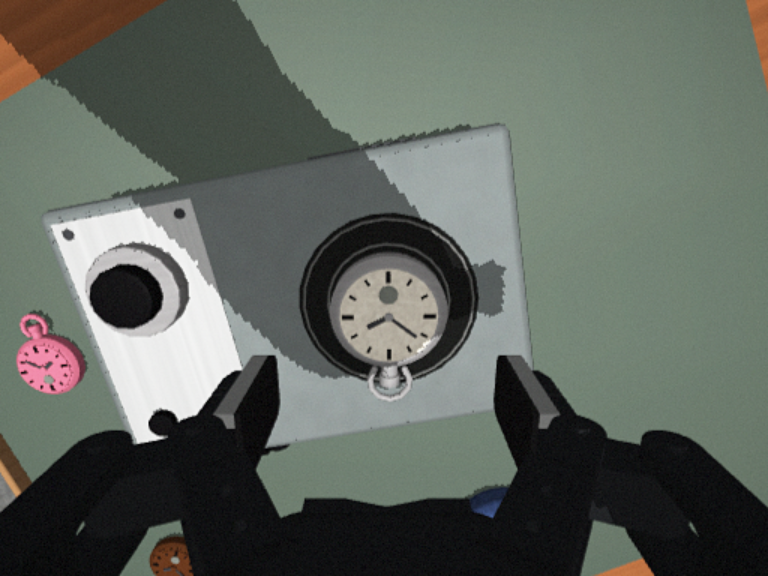

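The view shows the watch unmoved on the pad at (388,317), and the button is back up (0.0927 m). I regrasp at the same height.

```bash
python3 -m creep '[[0,0,0.005,0,0,0],[0,0,0.015,0,0,0],[0,0.0005,0.03,0,0,0],[0,0.0005,0.042,0,0,0],[0,0.0005,0.052,0,0,0],[0,0.0005,0.056,0,0,0],[0,0.0005,0.056,0,0,0],[0,0.0005,0.056,0,0,0]]'; python3 - <<'E'
from h import *
go(.563,.2433,.0348,63.5)
E
```

```text
clock: 22.2
tcp_pos: [0.5637, 0.2439, 0.0508]
orientation: [0.0, 0.229, 0.973, 0.0]
wrist_force: [0.1, -0.0, -0.1]
finger_gap: 0.0723
shift mm [ 0.4 -0.8 16. ] turn [ 0.03  0.02 -0.02] at [0.5637 0.2439 0.0508] t 22.2
```

```bash
python3 -m creep '[[0,0,0.004,0,0,0],[0,0,0.008,0,0,0],[0,0,0.012,0,0,0],[0,-0.0005,0.0145,0,0,0],[0,-0.0005,0.016,0,0,0],[0,-0.0005,0.016,0,0,0],[0,-0.0005,0.016,0,0,0],[0,-0.0005,0.016,0,0,0]]' && python3 -m creep '[[0,0,0,0,0,0],[0,0,0,0,0,0],[0,0,0,0,0,0],[0,0,0,0,0,0],[0,0,0,0,0,0],[0,0,0,0,0,0],[0,0,0,0,0,0],[0,0,0,0,0,0]]' 0.05 35 && python3 -m creep '[[0,0,-0.002,0,0,0],[0,0,-0.005,0,0,0],[0,0,-0.01,0,0,0],[0,0,-0.02,0,0,0],[0,0,-0.035,0,0,0],[0,0,-0.05,0,0,0],[0,0,-0.062,0,0,0],[0,0,-0.066,0,0,0]]'; python3 - <<'E'
from h import *
np.set_printoptions(precision=4,suppress=True)
snap('wrist','w8'); W=load('w8'); print(plane(W,257.7,262.8,38,32))
go(.522,-.2565,.10,63.5)
E
```

```text
clock: 23.0
tcp_pos: [0.5633, 0.2434, 0.0347]
orientation: [0.0, 0.229, 0.973, 0.0]
wrist_force: [0.7, -0.3, 0.8]
finger_gap: 0.0716
clock: 23.8
tcp_pos: [0.5634, 0.2434, 0.0352]
orientation: [0.0, 0.229, 0.973, 0.0]
wrist_force: [-1.8, -0.6, 5.5]
finger_gap: 0.054
clock: 24.6
tcp_pos: [0.5643, 0.2437, 0.1026]
orientation: [0.001, 0.229, 0.973, 0.001]
wrist_force: [0.4, 0.3, 0.0]
finger_gap: 0.0541
(array([0.5645, 0.2427, 0.1576]), array([-0.1185,  0.0264]), np.float64(0.0006028483250360342))
shift mm [-185.5 -466.4    1.9] turn [ 0.11  0.12 -0.02] at [0.5642 0.2436 0.1024] t 24.65
```

```bash
python3 -m creep '[[-0.004,-0.01,0,0,0,0],[-0.012,-0.03,0,0,0,0],[-0.024,-0.06,0,0,0,0],[-0.037,-0.093,0,0,0,0],[-0.05,-0.126,0,0,0,0],[-0.064,-0.16,0,0,0,0],[-0.077,-0.194,0,0,0,0],[-0.09,-0.227,0,0,0,0]]' && python3 -m creep '[[-0.013,-0.033,0,0,0,0],[-0.027,-0.067,0,0,0,0],[-0.04,-0.1,0,0,0,0],[-0.053,-0.134,0,0,0,0],[-0.067,-0.168,0,0,0,0],[-0.079,-0.197,0,0,0,0],[-0.088,-0.22,0,0,0,0],[-0.093,-0.234,0,0,0,0]]'; python3 - <<'E'
from h import *
go(.521,-.2555,-.0335,63.5)
E
```

```text
clock: 25.45
tcp_pos: [0.5409, -0.002, 0.0996]
orientation: [-0.001, 0.23, 0.973, -0.0]
wrist_force: [-0.5, -0.4, -1.5]
finger_gap: 0.0543
clock: 26.25
tcp_pos: [0.5197, -0.253, 0.0994]
orientation: [-0.001, 0.231, 0.973, 0.0]
wrist_force: [-0.3, -1.0, -1.4]
finger_gap: 0.054
shift mm [ -2.5  -1.7 132.9] turn [-0.01 -0.09 -0.16] at [ 0.5197 -0.253   0.0994] t 26.25
```

```bash
python3 -m creep '[[-0.001,-0.001,0.008,0,0,0],[-0.002,-0.001,0.025,0,0,0],[-0.0025,-0.0015,0.05,0,0,0],[-0.0025,-0.0015,0.075,0,0,0],[-0.0025,-0.0015,0.097,0,0,0],[-0.0025,-0.0015,0.113,0,0,0],[-0.0025,-0.0015,0.122,0,0,0],[-0.0025,-0.0015,0.125,0,0,0]]' && python3 -m creep '[[0,0,0.001,0,0,0],[0,0,0.002,0,0,0],[0,0,0.003,0,0,0],[0,0,0.004,0,0,0],[0,0,0.005,0,0,0],[0,0,0.0055,0,0,0],[0,0,0.0055,0,0,0],[0,0,0.0055,0,0,0]]'
```

```text
clock: 27.05
tcp_pos: [0.5216, -0.2516, -0.026]
orientation: [-0.001, 0.229, 0.973, 0.001]
wrist_force: [-0.2, 0.0, -1.7]
finger_gap: 0.0539
clock: 27.85
tcp_pos: [0.5226, -0.2534, -0.03]
orientation: [0.0, 0.229, 0.973, 0.0]
wrist_force: [-0.6, -0.4, -0.8]
finger_gap: 0.054
```

```bash
python3 -m creep '[[0,0,0.0006,0,0,0],[0,0,0.0012,0,0,0],[0,0,0.0018,0,0,0],[0,0,0.0024,0,0,0],[0,0,0.003,0,0,0],[0,0,0.003,0,0,0],[0,0,0.003,0,0,0],[0,0,0.003,0,0,0]]'; python3 -m creep '[[0,0,0.0003,0,0,0],[0,0,0.0006,0,0,0],[0,0,0.0008,0,0,0],[0,0,0.0008,0,0,0],[0,0,0.0008,0,0,0],[0,0,0.0008,0,0,0],[0,0,0.0008,0,0,0],[0,0,0.0008,0,0,0]]'
```

```text
clock: 28.65
tcp_pos: [0.5226, -0.2533, -0.0327]
orientation: [0.0, 0.229, 0.973, 0.0]
wrist_force: [-1.3, 2.0, 4.3]
finger_gap: 0.0543
clock: 29.45
tcp_pos: [0.5227, -0.2533, -0.0328]
orientation: [0.0, 0.229, 0.973, -0.0]
wrist_force: [-2.8, 2.7, 10.4]
finger_gap: 0.0542
```

```bash
python3 -m creep '[[0,0,-0.0007,0,0,0],[0,0,-0.0007,0,0,0],[0,0,-0.0007,0,0,0],[0,0,-0.0007,0,0,0],[0,0,-0.0007,0,0,0],[0,0,-0.0007,0,0,0],[0,0,-0.0007,0,0,0],[0,0,-0.0007,0,0,0]]' && python3 -m creep '[[0,0,0,0,0,0],[0,0,0,0,0,0],[0,0,0,0,0,0],[0,0,0,0,0,0],[0,0,-0.005,0,0,0],[0,0,-0.015,0,0,0],[0,0,-0.03,0,0,0],[0,0,-0.05,0,0,0]]' 0.068 && python3 -m creep '[[0,0,-0.03,0,0,0],[0,0,-0.06,0,0,0],[0,0,-0.09,0,0,0],[0,0,-0.11,0,0,0],[0,0,-0.12,0,0,0],[0,0,-0.12,0,0,0],[0,0,-0.12,0,0,0],[0,0,-0.12,0,0,0]]'; python3 - <<'E'
from h import *
np.set_printoptions(precision=4,suppress=True)
A,_,_=snap('wrist','w9'); B,_,_=snap('side','s9'); C,_,_=snap('scene','s9b')
o=np.zeros((480,800,3),np.uint8); o[:384,:512]=A; o[:480,512:800]=B[40:360,100:388][:,:][:320].repeat(1,0)[:, :].copy() if 0 else cv2.resize(B[30:370,160:364],(288,480))
cv2.imwrite('pics/c9.png',o)
E
```

```text
clock: 30.25
tcp_pos: [0.5227, -0.2533, -0.0328]
orientation: [0.0, 0.229, 0.973, 0.0]
wrist_force: [-3.1, 2.0, 5.4]
finger_gap: 0.0541
clock: 31.05
tcp_pos: [0.5222, -0.2531, 0.0175]
orientation: [-0.0, 0.229, 0.973, 0.0]
wrist_force: [-0.6, 0.2, 0.1]
finger_gap: 0.0683
clock: 31.85
tcp_pos: [0.5218, -0.2528, 0.1354]
orientation: [-0.001, 0.229, 0.973, 0.001]
wrist_force: [-0.7, -0.7, 0.7]
finger_gap: 0.068
```

View pics/c9.png

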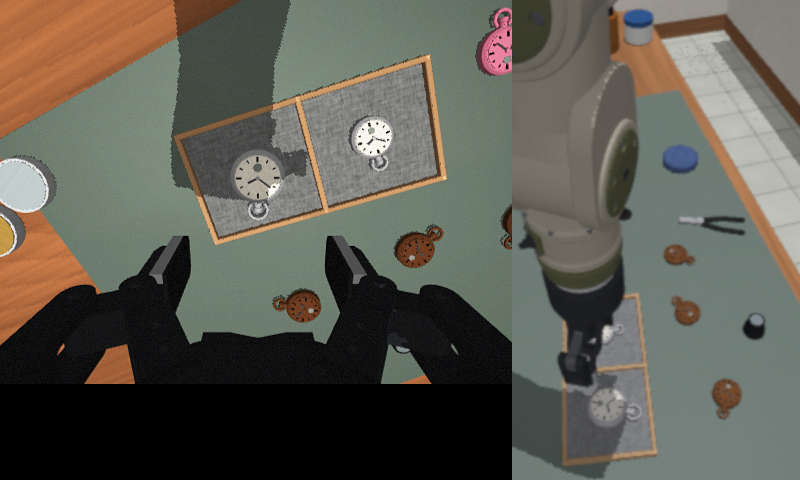

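The large watch lies dial up in its compartment at wrist (257,177), clear of the walls and with its bow inside. The small watch at (372,138), the loupe, pliers and cushion are where they were. I check that it lies flat, then hand in.

```bash
python3 - <<'E'
from h import *
np.set_printoptions(precision=4,suppress=True)
W=load('w9'); print(plane(W,257,177,20,18),plane(W,373,138,14,13)); print(at(W,258,211,.013))
s=env.get_state(); print(s['clock'],s['tcp_pos'],s['wrist_force'])
env.hand_in()
E
```

```text
(array([ 0.5222, -0.2542,  0.0223]), array([-0.2311, -0.1286]), np.float64(0.0007199591071550262)) (array([ 0.5386, -0.1346,  0.0182]), array([-0.6259,  0.212 ]), np.float64(0.0007411641133512175))
[ 0.5584 -0.271   0.013 ]
32.0 [ 0.522  -0.2529  0.1356] [-0.6056 -0.2716  1.0454]
the job is handed in; nothing more can be done
```

The job is done and was handed in at about 32 s. I laid the large watch dial up on the middle of the pad and let go of it. I pushed the button to its stop (15.6 N, no further travel) and let it come back up. Then I put the watch back dial up in its own compartment.

**Last checks:**
- **Large watch:** it lies flat (tilt under 0.3°), about 3 mm from where it started and clear of the tray walls.
- **Button:** its top measured 0.0927 m after release, so it is fully up.
- **Other things:** the small watch measured within 1 mm of where it was. The loupe, pliers and cushion look unmoved, judged by eye only.
- **Robot:** it was clear of everything, with the wrist force reading about 1 N, within its usual noise.

**What disagreed with the description:**
- **Fingertips:** they sit 38 mm (shut) to 51 mm (open) behind the reported TCP. My first grasp therefore closed in the air above the watch without touching it, and I corrected for the offset after that.
- **Grip opening:** it read 54 mm on the 56 mm case. The watch still stayed level in the grip.

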